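# Tip the spare soaps into the washstand drawer and click it shut

## Robot

A 6-joint arm with a two-finger parallel gripper is mounted at the origin on the work surface. World frame = base frame: x ahead of the robot, y to its left, z up, the work surface at z = 0. Lengths are in m, angles in rad, forces in N, time in s.
With the tool pointing down it reaches from about 0.375 to 0.975 m from the base axis. Payload 3.8 kg.
Tool frame: the origin (TCP) lies between the finger pads; the fingertips stand 22 mm ahead of it and the grasp point (between the pads) lies 3 mm ahead of it; z points along the fingers, x is the direction in which the jaws open and shut, and the axes are right-handed (so a half turn about z gives the same grasp; the last joint's range is limited). The gripper opens to 88 mm and grips with 3 to 60 N. Pads are 18 mm wide; open, the fingers measure 123 mm over their backs; the gripper's body (75 mm by 187 mm) begins 45 mm behind the grasp point.
Start: joints at [1.144, 0.264, 1.604, -0, 1.274, -0.037], TCP at [0.256, 0.624, 0.261] pointing down, gripper open.
Joint ranges: [-2.63, 2.63], [-0.94, 2.18], [0.31, 2.57], [-1.31, 4.45], [0, 2.66], [-2.55, 2.55]. Speed limits (rad/s): [2.57, 2.57, 3.14, 3.14, 3.14, 3.14].

## Interface

Orientations are given as a unit quaternion [w, x, y, z].
In Python, from rig import bot gives the robot as it stands.
- The arm moves only by the tool jog_arm, never from a script. Its argument "plan" is a list of rows, each an object with "delta_pos": the shift along the tool's x, y, z each as a share of 0.15 m, from -1 to 1, a list of three; "twist": the turn, a rotation vector about the tool's x, y, z each as a share of pi rad, from -1 to 1, a list of three; "jaw": the opening, from 0 (shut) to 1 (fully open). A call has 1 to 12 rows; each row is the pose to reach, as a shift and turn from the pose commanded when the call began, along the tool's axes at that moment, turning the shorter way round; what a row does not reach only later rows make up. A row lasts 1/12 s, in which the tool goes at most 41.7 mm and 7.16 degrees, less where a joint would pass 70% of its speed; a pose out of reach is approached as far as the arm can. A call with a number of a shift or a turn outside -1 to 1 is refused whole. A call with a gripper value outside its range is refused whole. The fingers move at their own pace and stop on an object; "squeeze" is the grip in N (left out, the last holds). Time passes only in rows, so rows that repeat a pose let the fingers close. It gives the time, the measured TCP pose, the force and the opening at its end, in the units of the state.
- bot.state(): the state, without advancing time (a new reading comes with each control period).
- bot.grab_frame(name): name is "side" or "top"; returns a dict with "frame" (384x512x3 uint8, blue, green, red), "fx", "fy", "cx", "cy" (pixels), "R" (3x3) and "t" (3): a world point X has camera coordinates R X + t. Camera axes: x right, y down, z forward; pixel columns grow to the right and rows downward; lengths in m; the calibration is good to about 2 mm. A picture is of the moment at which its call begins. There is no depth.
- bot.sign_off(): hands the job in, once; it reports no verdict.
The state is a dict: "time": time; "joint_pos": joint angles; "joint_velocities": joint speeds; "joint_torque": joint torques, N m; "eef_pos": TCP position; "eef_rot": TCP orientation; "wrist_force": force on the tool from outside, world axes, zero at the start; "wrist_torque": the same for the moment, N m; "finger_gap": finger opening in m.
Only numpy, scipy, OpenCV 4.12 (cv2) and the standard library are available. Lean on these libraries where they do the work, as an engineer would, in place of code of your own. Each camera call takes 0.05 s, during which the arm holds its last target.

## Task

Put the two spare soap tablets away: tip the yellow flip-top case over the open drawer, without upending it, so that both slide out into the drawer, and stand the case back upright on the ledge. Then push the drawer home until it clicks into its catch and stays, stopping as soon as you feel its firm stop: never force it or shove the drawer box along the ledge. Leave the other things where they are.

Things in the scene. Friction and masses are not known exactly. Their poses are not given: they have to be found in the camera images.
- unit: blue steel drawer box standing loose on the ledge, about 4 kg in all, with rubber feet, 180 wide (y) x 90 high, open front towards its -x; origin on its underside, mid-width; the top runs from x = -110 to 110 mm, floor and side cheeks (4 mm) from -140 to 110. The fingers must not press the drawer with more than 32 N at its seat, impact included (push the last 50 mm at 20 mm/s or less); the box may slide when pushed harder.
- drawer (a joint): how far the white drawer is out (m) along the unit's -x; at 0 the inner side of its front panel is level with the front edge of the box top. Friction about 1.5 N. The seat (a firm stop behind the catch) is hidden and differs each time: the seated drawer rests somewhere between 0 and 0.030 m out, so it must be felt.
- catch (a joint): how far the hidden spring catch under the drawer is pressed down (m): 0 while the drawer is short of it, 0.0035 at its crest, about 0.002 with the drawer seated. The drawer meets it 13 mm before its seat; getting over takes about 7 N (read as up to 10 N with noise or a brisk push); the crest lies 5 mm before the seat; let go earlier it springs back, past it it snaps in to the firm stop.
- drawer_front (a point): centre of the outer face of the drawer's flat front panel, 45 mm above the unit's underside; the panel is 168 wide, 78 high (from 6 to 84 mm up), 10 thick, with no protruding handle; axes as the unit
- drawer_in (a point): centre of the drawer's inner floor, 29 mm above the unit's underside; the inside is 186 long (x, +-93) x 156 wide (y, +-78) x 49 deep; inner face of the front panel at x = -93; axes as the unit. Only the part that is pulled out is open from above, the rest is under the box
- case_center (a point): centre of the yellow flip-top soap case, loose, 100 long (x) x 56 wide (y) x 44 high, 3 mm walls, 0.13 kg: a closed box whose mouth is the whole end towards its own -x, covered by an orange flap. The centre is 22 mm above its underside. Grip across its 56 mm width. It stands with the mouth roughly towards the robot
- flap (a joint): orange end flap of the case, 39 mm long, hinged along the top edge of the mouth (rad): 0 closed, grows outward; it swings freely by its own weight as the case is tipped mouth down; hangs plumb. The tablets slide from about 25 degrees; 45 to 50 degrees empties the case
- tablet_a_center (a point): centre of the pink soap tablet, 34 x 24 x 12, 18 g, at first inside the case
- tablet_b_center (a point): centre of the green soap tablet, 34 x 24 x 12, 18 g, at first inside the case behind the pink one
- bodna: red plastic bodna (water pot with spout and handle), 145 mm wide body, 165 high; bystander; origin at the centre of its underside
- tumbler: clear glass tumbler, 72 mm wide, 110 high; bystander; origin at the centre of its underside
- brush_cup: white ceramic cup with two toothbrushes, 76 mm wide, 180 high with the brushes; bystander; origin at the centre of its underside
- shampoo: green bottle, 56 mm wide, 160 high; bystander; origin at the centre of its underside
- steel_plate: small flat steel plate, 170 mm wide, 18 high; bystander; origin at the centre of its underside
- cream_jar: white jar with blue lid, 60 mm wide, 50 high; bystander; origin at the centre of its underside
Things that resemble listed ones, but are neither listed nor needed, are in the scene too. Of the things shaped like the part that bears case_center, the yellow one is meant.

How it is judged:
On the way, in this order (a step that is already met when the one before it is completed fails the run):
1. both soap tablets lie in the drawer while it is still open (x of tablet_a_center in the frame of drawer_in between -0.095 and 0.095 m and y of tablet_a_center in the frame of drawer_in between -0.08 and 0.08 m and z of tablet_a_center in the frame of drawer_in between -0.003 and 0.045 m and x of tablet_b_center in the frame of drawer_in between -0.095 and 0.095 m and y of tablet_b_center in the frame of drawer_in between -0.08 and 0.08 m and z of tablet_b_center in the frame of drawer_in between -0.003 and 0.045 m and value of joint drawer above 0.05 m), for 0.2 s.
2. the drawer is home in its catch with both tablets in it (value of joint drawer below 0.032 m and value of joint catch between 0.001 and 0.0029 m and x of tablet_a_center in the frame of drawer_in between -0.095 and 0.095 m and y of tablet_a_center in the frame of drawer_in between -0.08 and 0.08 m and z of tablet_a_center in the frame of drawer_in between -0.003 and 0.045 m and x of tablet_b_center in the frame of drawer_in between -0.095 and 0.095 m and y of tablet_b_center in the frame of drawer_in between -0.08 and 0.08 m and z of tablet_b_center in the frame of drawer_in between -0.003 and 0.045 m), for 0.4 s.
At the end, for the whole second after the job is handed in: Both tablets are in the drawer, the drawer is seated past its catch (out by less than 32 mm, the catch pressing it home at 1.0 to 2.9 mm) and at rest, and the case stands upright on the ledge (its centre 15 to 30 mm up, tilt below 0.15 rad) (all of step 2 and angle between case_center's own z axis and vertical below 0.15 rad and height (world z) of case_center between 0.015 and 0.03 m and linear speed of unit below 0.01 m/s and velocity of joint drawer below 0.01 m/s); the robot touches nothing.
It fails at once if the drawer was forced: pressed by the fingers with more than 32 N at or near its seat (contact force between the fingers and unit above 32 N and value of joint drawer below 0.034 m).
It fails at once if the drawer box shifted more than 8 mm on the ledge (distance of unit from where it was at the start of the episode above 0.008 m).
It fails at once if the case was tipped beyond 80 degrees (angle between case_center's own z axis and vertical above 1.4 rad).
It fails at once if a bystander was moved more than 30 mm (distance of any of bodna, tumbler, brush_cup, shampoo, steel_plate, cream_jar from where it was at the start of the episode above 0.03 m).
It also fails if it takes over 66 s, if anything falls off the work surface, if the arm or the gripper's body presses on something with over 40 N, if the wrist force passes 120 N, or if a joint passes its speed limit or range.

## Working session

There is one attempt and no reset: what is moved stays moved. The work goes in short steps, Python scripts to look and compute and a tool call to move; the robot and the scene stay as the last step left them, time stands still between calls to the robot, and variables do not carry over. Pictures are saved under pics/ and viewed, and the job is handed in when it is done.

Besides the shell and the picture viewer there is one more tool, called after "Request:" in YAML: its name, and indented under it one key for each argument. jog_arm: Moves the arm, as the interface text tells. Its arguments: {"type":"object","properties":{"plan":{"type":"array","items":{"type":"object","properties":{"delta_pos":{"type":"array","items":{"type":"number","minimum":-1,"maximum":1}},"twist":{"type":"array","items":{"type":"number","minimum":-1,"maximum":1}},"jaw":{"type":"number"}}}},"squeeze":{"type":"number"}},"required":["plan"]}

```bash
mkdir -p pics; ls
python3 - <<'E'
from rig import bot
import cv2,pickle
s=bot.state(); print({k:s[k] for k in('time','eef_pos','eef_rot','wrist_force','finger_gap')})
for n in('side','top'):
    f=bot.grab_frame(n); pickle.dump(f,open(f'{n}0.pkl','wb')); cv2.imwrite(f'pics/{n}0.png',f['frame']); print(n,f['fx'],f['cx'],f['cy'],f['R'],f['t'])
E
```

```text
pics
{'time': 0.0, 'eef_pos': array([0.25625523, 0.62379289, 0.25941684]), 'eef_rot': array([ 5.66621376e-04,  8.30665578e-01,  5.56770652e-01, -9.04459771e-04]), 'wrist_force': array([-0.48773701,  0.21159784,  0.86319734]), 'finger_gap': 0.08778170041673096}
side 459.2274065066879 259.01554232579895 186.36554281141633 [[-0.98405006 -0.17665587  0.02093271]
 [-0.12509838  0.60354348 -0.78745518]
 [ 0.12647478 -0.77751397 -0.61601637]] [0.57200231 0.11909319 1.61931649]
top 442.91700115647103 258.57058147171466 190.65489351141255 [[-0.02433472 -0.99962109 -0.01286452]
 [-0.99678413  0.02524442 -0.07605344]
 [ 0.07634938  0.01097241 -0.99702075]] [0.03168724 0.57273458 1.24437715]
```

View pics/side0.png

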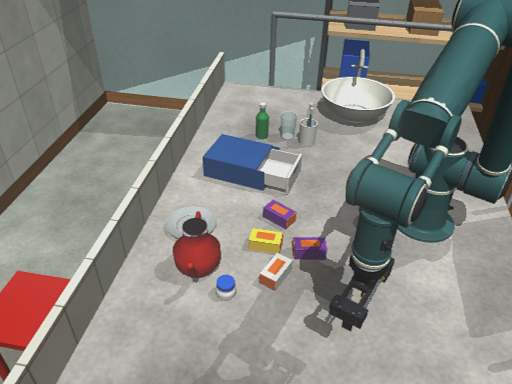

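View pics/top0.png

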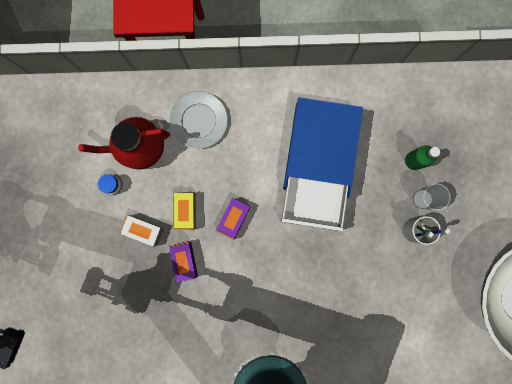

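```bash
cat > h.py <<'E'
import numpy as np,cv2,pickle
def ray(f,u,v):
    d=np.array([(u-f['cx'])/f['fx'],(v-f['cy'])/f['fy'],1.]);R=np.array(f['R']);t=np.array(f['t'])
    return -R.T@t,R.T@d
def onz(f,u,v,z):
    o,d=ray(f,u,v); return o+d*(z-o[2])/d[2]
def proj(f,X):
    p=np.array(f['R'])@np.array(X)+f['t']; return np.array([f['fx']*p[0]/p[2]+f['cx'],f['fy']*p[1]/p[2]+f['cy']])
def mask(f,lo,hi):
    return cv2.inRange(cv2.cvtColor(f['frame'],cv2.COLOR_BGR2HSV),lo,hi)
def big(m):
    c,_=cv2.findContours(m,cv2.RETR_EXTERNAL,cv2.CHAIN_APPROX_NONE); return max(c,key=cv2.contourArea)
E
python3 - <<'E'
from h import *
T=pickle.load(open('top0.pkl','rb'));S=pickle.load(open('side0.pkl','rb'))
a=cv2.resize(T['frame'][170:290,105:265],None,fx=4,fy=4,interpolation=cv2.INTER_CUBIC)
b=cv2.resize(S['frame'][195:295,225:335],None,fx=4,fy=4,interpolation=cv2.INTER_CUBIC)
cv2.imwrite('pics/ct.png',a);cv2.imwrite('pics/cs.png',b)
c=cv2.resize(T['frame'][85:245,270:375],None,fx=3.7,fy=3.7,interpolation=cv2.INTER_CUBIC);cv2.imwrite('pics/cd.png',c)
for n,lo,hi,z in(('yellow',(22,120,90),(35,255,255),.044),('blue',(105,150,60),(125,255,255),.09)):
    m=mask(T,lo,hi);
    c=big(m); r=cv2.minAreaRect(c); q=cv2.boxPoints(r); print(n,cv2.contourArea(c),q.tolist())
    for p in q: print(onz(T,*p,z).round(4))
    c=big(mask(S,lo,hi));print('side',cv2.minAreaRect(c))
E
```

```text
yellow 652.0 [[174.0, 193.0], [193.0, 193.0], [193.0, 228.0], [174.0, 228.0]]
[0.5711 0.2554 0.044 ]
[0.5697 0.2018 0.044 ]
[0.4716 0.2031 0.044 ]
[0.4729 0.2564 0.044 ]
side ((264.71759033203125, 240.45541381835938), (31.81636619567871, 21.57482147216797), 8.972626686096191)
blue 5125.0 [[283.60003662109375, 186.7999725341797], [296.4000244140625, 97.19999694824219], [362.760009765625, 106.68000793457031], [349.96002197265625, 196.2799835205078]]
[ 0.5769 -0.0512  0.09  ]
[ 0.8228 -0.0934  0.09  ]
[ 0.7913 -0.2739  0.09  ]
[ 0.5467 -0.2292  0.09  ]
side ((237.46563720703125, 151.1512908935547), (63.11769104003906, 26.59453010559082), 12.804265022277832)
```

View pics/ct.png

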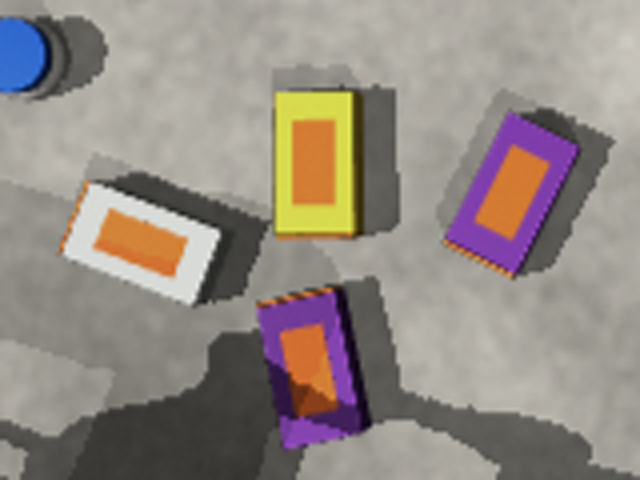

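View pics/cs.png

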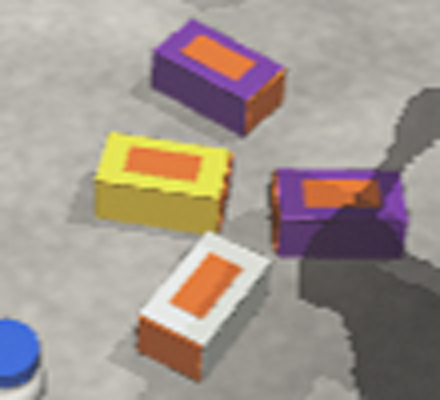

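View pics/cd.png

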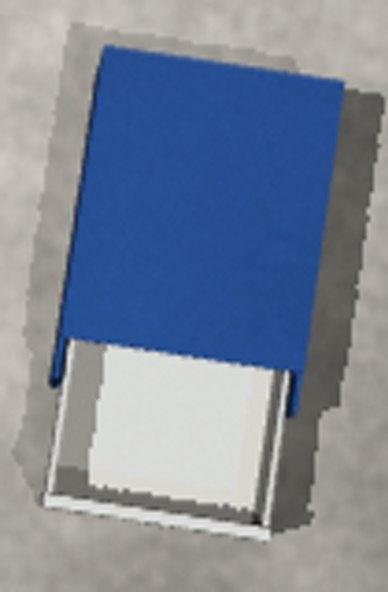

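Run:
```python
from h import *
T=pickle.load(open('top0.pkl','rb'));S=pickle.load(open('side0.pkl','rb'))
m=mask(T,(105,150,60),(125,255,255));c=big(m)[:,0,:].astype(float)
# bright-blue top face only: brightness
hsv=cv2.cvtColor(T['frame'],cv2.COLOR_BGR2HSV); print(hsv[140,320],hsv[105,330])
cr=lambda u,v:(u/3.7+270-.36,v/3.7+85-.36)
P={}
for n,(u,v),z in(('backL',(105,45),.09),('backR',(343,81),.09),('frontL',(66,337),.09),('frontR',(303,372),.09),('panL',(45,507),.084),('panR',(268,540),.084),('cheekL',(55,388),.09),('cheekR',(292,416),.09)):
    P[n]=onz(T,*cr(u,v),z); print(n,P[n].round(4))
mm=(P['frontL']+P['frontR'])/2; bb=(P['backL']+P['backR'])/2; pp=(P['panL']+P['panR'])/2
print(mm,bb,pp,'len',np.linalg.norm(mm-bb),'w',np.linalg.norm(P['frontL']-P['frontR']),np.linalg.norm(P['panL']-P['panR']))
d=bb-mm;print('yaw',np.degrees(np.arctan2(d[1],d[0])))
w=P['backL']-P['backR'];print('yaw w',np.degrees(np.arctan2(-w[0],w[1])))
w=P['panL']-P['panR'];print('yaw pan',np.degrees(np.arctan2(-w[0],w[1])))
x=d[:2]/np.linalg.norm(d[:2]);print('pan outer from top front',(pp-mm)[:2]@x)
```

```text
[109 189 147] [109 189 147]
backL [ 0.8238 -0.0979  0.09  ]
backR [ 0.7918 -0.2728  0.09  ]
frontL [ 0.6067 -0.0626  0.09  ]
frontR [ 0.5766 -0.2346  0.09  ]
panL [ 0.483  -0.0439  0.084 ]
panR [ 0.4551 -0.2055  0.084 ]
cheekL [ 0.5695 -0.0535  0.09  ]
cheekR [ 0.5447 -0.2253  0.09  ]
[ 0.59166747 -0.14861419  0.09      ] [ 0.80779828 -0.1853632   0.09      ] [ 0.4690171  -0.12471403  0.084     ] len 0.21923279134445342 w 0.1746541383222221 0.1639263282661645
yaw -9.649789976758871
yaw w -10.38920383919797
yaw pan -9.806343912494105
pan outer from top front -0.12492123694885114
```

```bash
cat > go.py <<'E'
import sys,numpy as np
from scipy.spatial.transform import Rotation as Ro
from rig import bot
# args: x y z psi tilt ; prints share vectors
x,y,z,psi,tilt=map(float,sys.argv[1:6])
s=bot.state();q=s['eef_rot'];R=Ro.from_quat([q[1],q[2],q[3],q[0]]);p=np.array(s['eef_pos'])
a=np.radians(psi);M=np.array([[np.cos(a),np.sin(a),0],[np.sin(a),-np.cos(a),0],[0,0,-1]])
G=Ro.from_matrix(M)*Ro.from_euler('x',tilt,degrees=True)
d=R.inv().apply(np.array([x,y,z])-p)/.15
w=(R.inv()*G).as_rotvec()/np.pi
print('t',round(s['time'],2),'p',p.round(4),'F',np.round(s['wrist_force'],1),'gap',round(s['finger_gap'],4))
print('j',np.round(s['joint_pos'],3))
print('delta',d.round(3),'twist',w.round(3),'deg',round(float(np.linalg.norm(w)*180),1))
E
python3 go.py .521 .229 .18 89 0; python3 go.py .521 .229 .18 89 15
```

```text
t 0.1 p [0.2562 0.6238 0.2595] F [0.7 0.1 0.4] gap 0.088
j [ 1.144  0.265  1.605 -0.     1.274 -0.037]
delta [-1.763  2.633  0.534] twist [-0.     0.001 -0.119] deg 21.3
t 0.1 p [0.2562 0.6238 0.2595] F [0.7 0.1 0.4] gap 0.088
j [ 1.144  0.265  1.605 -0.     1.274 -0.037]
delta [-1.763  2.633  0.534] twist [ 0.082 -0.015 -0.118] deg 26.0
```

Request:
jog_arm:
  plan:
    - {"delta_pos": [-0.22, 0.33, 0], "twist": [0, 0, -0.03], "jaw": 1}
    - {"delta_pos": [-0.44, 0.66, 0], "twist": [0, 0, -0.06], "jaw": 1}
    - {"delta_pos": [-0.66, 0.98, 0], "twist": [0, 0, -0.119], "jaw": 1}
    - {"delta_pos": [-0.66, 0.98, 0], "twist": [0, 0, -0.119], "jaw": 1}
    - {"delta_pos": [-0.66, 0.98, 0], "twist": [0, 0, -0.119], "jaw": 1}

```text
time: 0.52
eef_pos: [0.357, 0.4725, 0.2601]
eef_rot: [0.001, 0.713, 0.701, -0.001]
wrist_force: [-0.6, 0.5, -0.8]
finger_gap: 0.088
```

```bash
python3 go.py .521 .229 .18 89 15
```

```text
t 0.52 p [0.357  0.4725 0.2601] F [-0.6  0.5 -0.8] gap 0.088
j [ 0.883  0.11   1.786 -0.003  1.248 -0.671]
delta [-1.603  1.119  0.54 ] twist [0.084 0.001 0.   ] deg 15.0
```

Request:
jog_arm:
  plan:
    - {"delta_pos": [-0.25, 0.18, 0], "twist": [0, 0, 0], "jaw": 1}
    - {"delta_pos": [-0.5, 0.35, 0.1], "twist": [0.02, 0, 0], "jaw": 1}
    - {"delta_pos": [-0.75, 0.53, 0.2], "twist": [0.04, 0, 0], "jaw": 1}
    - {"delta_pos": [-0.98, 0.7, 0.3], "twist": [0.084, 0, 0], "jaw": 1}
    - {"delta_pos": [-0.98, 0.7, 0.3], "twist": [0.084, 0, 0], "jaw": 1}
    - {"delta_pos": [-0.98, 0.7, 0.3], "twist": [0.084, 0, 0], "jaw": 1}

```text
time: 1.02
eef_pos: [0.4598, 0.3241, 0.2121]
eef_rot: [-0.094, 0.709, 0.693, -0.095]
wrist_force: [0.1, 0.3, 0.0]
finger_gap: 0.0882
```

```bash
python3 go.py .521 .229 .12 89 15
```

```text
t 1.02 p [0.4598 0.3241 0.2121] F [0.1 0.3 0. ] gap 0.0882
j [ 0.497  0.228  1.761  0.131  1.39  -1.089]
delta [-0.622  0.571  0.483] twist [-0.002  0.001 -0.002] deg 0.5
```

Request:
jog_arm:
  plan:
    - {"delta_pos": [-0.2, 0.18, 0.15], "twist": [0, 0, 0], "jaw": 1}
    - {"delta_pos": [-0.4, 0.38, 0.32], "twist": [0, 0, 0], "jaw": 1}
    - {"delta_pos": [-0.622, 0.571, 0.483], "twist": [0, 0, 0], "jaw": 1}
    - {"delta_pos": [-0.622, 0.571, 0.483], "twist": [0, 0, 0], "jaw": 1}
    - {"delta_pos": [-0.622, 0.571, 0.483], "twist": [0, 0, 0], "jaw": 1}

```text
time: 1.43
eef_pos: [0.5186, 0.2318, 0.12]
eef_rot: [-0.095, 0.707, 0.694, -0.095]
wrist_force: [-0.7, 0.1, 0.1]
finger_gap: 0.0881
```

```bash
python3 go.py .521 .229 .03 89 15
python3 - <<'E'
from h import *
from rig import bot
s=bot.state()
for n in('side','top'):
    f=bot.grab_frame(n);im=f['frame'];
    u,v=proj(f,s['eef_pos']).astype(int);v=max(60,v);u=max(80,u)
    cv2.imwrite(f'pics/{n}1.png',cv2.resize(im[v-60:v+80,u-80:u+80],None,fx=4,fy=4))
# kinematic fit
from scipy.optimize import least_squares
from scipy.spatial.transform import Rotation as Ro
D=[([1.144,.265,1.605,0,1.274,-.037],[.2562,.6238,.2595]),([.883,.11,1.786,-.003,1.248,-.671],[.357,.4725,.2601]),([.497,.228,1.761,.131,1.39,-1.089],[.4598,.3241,.2121]),(list(s['joint_pos']),list(s['eef_pos']))]
def fk(j,p):
    h,a,L1,L2,lat,Lt=p
    R=Ro.from_euler('z',j[0]);x=np.array([0,0,h])+R.apply([a,lat,0])
    R=R*Ro.from_euler('y',j[1]);x=x+R.apply([0,0,L1]);R=R*Ro.from_euler('y',j[2]);x=x+R.apply([0,0,L2])
    R=R*Ro.from_euler('z',j[3])*Ro.from_euler('y',j[4]);x=x+R.apply([0,0,Lt]);return x,R
r=least_squares(lambda p:np.concatenate([fk(j,p)[0]-x for j,x in D]),[.3,0,.4,.4,.02,.25])
print(r.x.round(3),np.abs(r.fun).max()); np.save('kin.npy',r.x)
p=r.x
# IK for target poses by tilt
for c in([.569,-.144,.15],[.521,.229,.03],[.521,.229,.15]):
  for tilt in(15,0,-15,-30,-35,-48):
    a=np.radians(80);M=np.array([[np.cos(a),np.sin(a),0],[np.sin(a),-np.cos(a),0],[0,0,-1]])
    z=(Ro.from_matrix(M)*Ro.from_euler('x',tilt,degrees=True)).apply([0,0,1])
    q=least_squares(lambda j:np.concatenate([fk([*j,0],p)[0]-c,.3*(fk([*j,0],p)[1].apply([0,0,1])-z)]),[np.arctan2(c[1],c[0]),.2,1.7,0,1.2],bounds=([-2.6,-.94,.31,-1.31,0],[2.6,2.18,2.57,4.45,2.66]))
    print(c,tilt,q.x.round(2),np.abs(q.fun).max().round(4))
E
```

```text
t 1.43 p [0.5186 0.2318 0.12  ] F [-0.7  0.1  0.1] gap 0.0881
j [ 0.327  0.339  1.804  0.092  1.254 -1.264]
delta [-0.016  0.175  0.574] twist [-0.002  0.001 -0.001] deg 0.5
[0.253 0.    0.51  0.566 0.025 0.318] 0.00023102670471553122
[0.569, -0.144, 0.15] 15 [-0.28  0.35  1.73 -0.03  1.33] 0.0
[0.569, -0.144, 0.15] 0 [-0.29  0.19  1.91 -0.    1.04] 0.0
[0.569, -0.144, 0.15] -15 [-0.31  0.05  2.09  0.05  0.74] 0.0
[0.569, -0.144, 0.15] -30 [-0.33 -0.06  2.26  0.19  0.42] 0.0
[0.569, -0.144, 0.15] -35 [-0.34 -0.08  2.32  0.32  0.31] 0.0
[0.569, -0.144, 0.15] -48 [-0.37 -0.11  2.45  1.8   0.15] 0.0
[0.521, 0.229, 0.03] 15 [0.3  0.44 1.86 0.14 1.08] 0.0
[0.521, 0.229, 0.03] 0 [ 0.37  0.31  2.01 -0.    0.81] 0.0
[0.521, 0.229, 0.03] -15 [ 0.46  0.23  2.16 -0.29  0.56] 0.0
[0.521, 0.229, 0.03] -30 [ 0.56  0.19  2.29 -0.95  0.42] 0.0
[0.521, 0.229, 0.03] -35 [ 0.59  0.2   2.33 -1.24  0.44] 0.0
[0.521, 0.229, 0.03] -48 [ 0.69  0.21  2.31 -1.31  0.59] 0.0324
[0.521, 0.229, 0.15] 15 [0.3  0.3  1.8  0.12 1.28] 0.0
[0.521, 0.229, 0.15] 0 [ 0.37  0.16  1.94 -0.    1.04] 0.0
[0.521, 0.229, 0.15] -15 [ 0.46  0.05  2.09 -0.21  0.8 ] 0.0
[0.521, 0.229, 0.15] -30 [ 0.56 -0.02  2.23 -0.61  0.62] 0.0
[0.521, 0.229, 0.15] -35 [ 0.59 -0.03  2.27 -0.8   0.59] 0.0
[0.521, 0.229, 0.15] -48 [ 0.69 -0.02  2.36 -1.31  0.62] 0.002
```

View pics/side1.png

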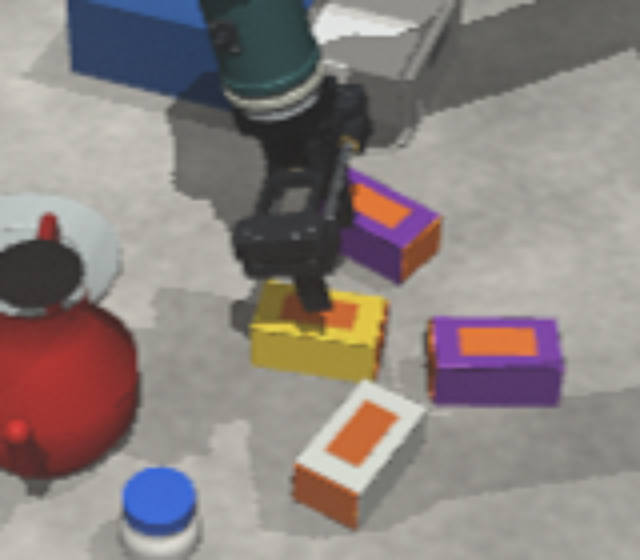

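View pics/top1.png

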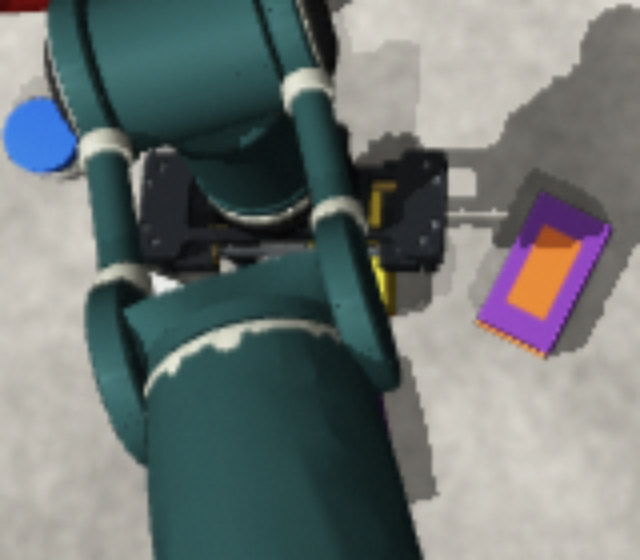

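```bash
python3 go.py .522 .229 .031 89.2 15
```

```text
t 1.53 p [0.5192 0.2348 0.1235] F [ 0.4  0.  -0.2] gap 0.0881
j [ 0.331  0.335  1.801  0.095  1.256 -1.264]
delta [-0.039  0.18   0.59 ] twist [-0.001 -0.    -0.001] deg 0.3
```

Request:
jog_arm:
  plan:
    - {"delta_pos": [-0.039, 0.06, 0.2], "twist": [0, 0, 0], "jaw": 1}
    - {"delta_pos": [-0.039, 0.12, 0.38], "twist": [0, 0, 0], "jaw": 1}
    - {"delta_pos": [-0.039, 0.15, 0.5], "twist": [0, 0, 0], "jaw": 1}
    - {"delta_pos": [-0.039, 0.15, 0.5], "twist": [0, 0, 0], "jaw": 1}
    - {"delta_pos": [-0.039, 0.15, 0.5], "twist": [0, 0, 0], "jaw": 1}
    - {"delta_pos": [-0.039, 0.15, 0.5], "twist": [0, 0, 0], "jaw": 1}

```text
time: 2.03
eef_pos: [0.5228, 0.2298, 0.0474]
eef_rot: [-0.093, 0.706, 0.696, -0.091]
wrist_force: [-0.3, -1.0, 0.4]
finger_gap: 0.088
```

```bash
python3 go.py .522 .229 .031 89.2 15
```

```text
t 2.03 p [0.5228 0.2298 0.0474] F [-0.3 -1.   0.4] gap 0.088
j [ 0.322  0.426  1.838  0.096  1.125 -1.286]
delta [-0.006  0.023  0.107] twist [ 0. -0. -0.] deg 0.1
```

Go down and close with moderate grip.

Request:
jog_arm:
  plan:
    - {"delta_pos": [-0.005, 0.02, 0.07], "twist": [0, 0, 0], "jaw": 1}
    - {"delta_pos": [-0.005, 0.023, 0.107], "twist": [0, 0, 0], "jaw": 1}
    - {"delta_pos": [-0.005, 0.023, 0.107], "twist": [0, 0, 0], "jaw": 1}
    - {"delta_pos": [-0.005, 0.023, 0.107], "twist": [0, 0, 0], "jaw": 0.5}
    - {"delta_pos": [-0.005, 0.023, 0.107], "twist": [0, 0, 0], "jaw": 0.5}
    - {"delta_pos": [-0.005, 0.023, 0.107], "twist": [0, 0, 0], "jaw": 0.5}
    - {"delta_pos": [-0.005, 0.023, 0.107], "twist": [0, 0, 0], "jaw": 0.5}
    - {"delta_pos": [-0.005, 0.023, 0.107], "twist": [0, 0, 0], "jaw": 0.5}
    - {"delta_pos": [-0.005, 0.023, 0.107], "twist": [0, 0, 0], "jaw": 0.5}
  squeeze: 15

```text
time: 2.78
eef_pos: [0.5212, 0.2275, 0.029]
eef_rot: [-0.094, 0.707, 0.695, -0.092]
wrist_force: [-0.3, 1.3, 0.2]
finger_gap: 0.0559
```

```bash
python3 go.py .522 .229 .15 89.2 15
```

```text
t 2.78 p [0.5212 0.2275 0.029 ] F [-0.3  1.3  0.2] gap 0.0559
j [ 0.319  0.448  1.848  0.097  1.096 -1.29 ]
delta [ 0.011 -0.205 -0.78 ] twist [-0.001 -0.    -0.001] deg 0.2
```

Request:
jog_arm:
  plan:
    - {"delta_pos": [0, -0.03, -0.1], "twist": [0, 0, 0], "jaw": 0.5}
    - {"delta_pos": [0, -0.08, -0.3], "twist": [0, 0, 0], "jaw": 0.5}
    - {"delta_pos": [0, -0.14, -0.55], "twist": [0, 0, 0], "jaw": 0.5}
    - {"delta_pos": [0.0, -0.22, -0.86], "twist": [0, 0, 0], "jaw": 0.5}
    - {"delta_pos": [0.0, -0.22, -0.86], "twist": [0, 0, 0], "jaw": 0.5}
    - {"delta_pos": [0.0, -0.22, -0.86], "twist": [0, 0, 0], "jaw": 0.5}
  squeeze: 20

```text
time: 3.28
eef_pos: [0.5254, 0.2281, 0.1658]
eef_rot: [-0.092, 0.707, 0.696, -0.089]
wrist_force: [0.8, -0.6, -1.7]
finger_gap: 0.0559
```

```bash
python3 go.py .545 .041 .163 85 15; python3 go.py .569 -.144 .157 80 15
python3 - <<'E'
from h import *
from rig import bot
s=bot.state()
f=bot.grab_frame('side');im=f['frame'];
u,v=proj(f,s['eef_pos']).astype(int)
cv2.imwrite(f'pics/side2.png',cv2.resize(im[v-60:v+80,u-80:u+80],None,fx=4,fy=4))
E
```

```text
t 3.28 p [0.5254 0.2281 0.1658] F [ 0.8 -0.6 -1.7] gap 0.0559
j [ 0.318  0.293  1.769  0.088  1.322 -1.269]
delta [-1.245  0.15  -0.023] twist [0.002 0.005 0.022] deg 4.1
t 3.28 p [0.5254 0.2281 0.1658] F [ 0.8 -0.6 -1.7] gap 0.0559
j [ 0.318  0.293  1.769  0.088  1.322 -1.269]
delta [-2.476  0.333 -0.033] twist [0.002 0.012 0.049] deg 9.1
```

View pics/side2.png

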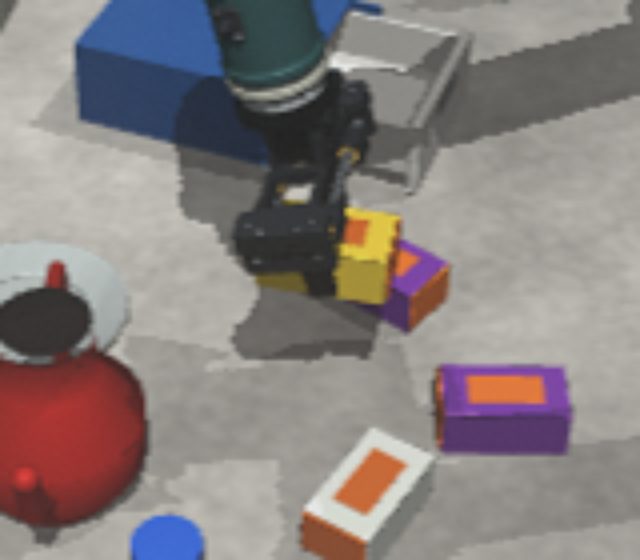

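Request:
jog_arm:
  plan:
    - {"delta_pos": [-0.05, 0, 0], "twist": [0, 0, 0], "jaw": 0.5}
    - {"delta_pos": [-0.15, 0.02, 0], "twist": [0, 0, 0], "jaw": 0.5}
    - {"delta_pos": [-0.3, 0.03, 0], "twist": [0, 0, 0.005], "jaw": 0.5}
    - {"delta_pos": [-0.45, 0.05, 0], "twist": [0, 0, 0.01], "jaw": 0.5}
    - {"delta_pos": [-0.6, 0.07, 0], "twist": [0, 0, 0.015], "jaw": 0.5}
    - {"delta_pos": [-0.75, 0.09, 0], "twist": [0, 0, 0.02], "jaw": 0.5}
    - {"delta_pos": [-0.88, 0.11, 0], "twist": [0, 0, 0.025], "jaw": 0.5}
    - {"delta_pos": [-0.98, 0.12, 0], "twist": [0, 0, 0.025], "jaw": 0.5}

```text
time: 4.0
eef_pos: [0.5362, 0.077, 0.1546]
eef_rot: [-0.091, 0.734, 0.666, -0.098]
wrist_force: [0.6, 0.6, -1.9]
finger_gap: 0.056
```

```bash
python3 go.py .569 -.144 .157 80 15
```

```text
t 4.0 p [0.5362 0.077  0.1546] F [ 0.6  0.6 -1.9] gap 0.056
j [ 0.082  0.267  1.827  0.026  1.315 -1.402]
delta [-1.447  0.346 -0.078] twist [-0.002  0.014  0.023] deg 4.8
```

Request:
jog_arm:
  plan:
    - {"delta_pos": [-0.1, 0.03, -0.03], "twist": [0, 0, 0], "jaw": 0.5}
    - {"delta_pos": [-0.25, 0.06, -0.08], "twist": [0, 0, 0], "jaw": 0.5}
    - {"delta_pos": [-0.4, 0.1, -0.08], "twist": [0, 0, 0.005], "jaw": 0.5}
    - {"delta_pos": [-0.55, 0.13, -0.08], "twist": [0, 0.004, 0.01], "jaw": 0.5}
    - {"delta_pos": [-0.7, 0.17, -0.08], "twist": [0, 0.008, 0.015], "jaw": 0.5}
    - {"delta_pos": [-0.85, 0.2, -0.08], "twist": [0, 0.01, 0.02], "jaw": 0.5}
    - {"delta_pos": [-0.95, 0.22, -0.08], "twist": [0, 0.014, 0.023], "jaw": 0.5}
    - {"delta_pos": [-0.95, 0.22, -0.08], "twist": [0, 0.014, 0.023], "jaw": 0.5}
    - {"delta_pos": [-0.95, 0.22, -0.08], "twist": [0, 0.014, 0.023], "jaw": 0.5}

```text
time: 4.75
eef_pos: [0.5592, -0.0661, 0.1625]
eef_rot: [-0.102, 0.759, 0.637, -0.083]
wrist_force: [0.6, 0.7, -1.9]
finger_gap: 0.0559
```

```bash
python3 go.py .569 -.144 .157 80 15
```

```text
t 4.75 p [ 0.5592 -0.0661  0.1625] F [ 0.6  0.7 -1.9] gap 0.0559
j [-0.165  0.295  1.774  0.006  1.336 -1.564]
delta [-0.5    0.158 -0.007] twist [-0.001 -0.001  0.   ] deg 0.2
```

Request:
jog_arm:
  plan:
    - {"delta_pos": [-0.1, 0.03, 0], "twist": [0, 0, 0], "jaw": 0.5}
    - {"delta_pos": [-0.25, 0.08, 0], "twist": [0, 0, 0], "jaw": 0.5}
    - {"delta_pos": [-0.4, 0.12, 0], "twist": [0, 0, 0], "jaw": 0.5}
    - {"delta_pos": [-0.5, 0.145, 0], "twist": [0, 0, 0], "jaw": 0.5}
    - {"delta_pos": [-0.5, 0.145, 0], "twist": [0, 0, 0], "jaw": 0.5}
    - {"delta_pos": [-0.5, 0.145, 0], "twist": [0, 0, 0], "jaw": 0.5}
    - {"delta_pos": [-0.5, 0.145, 0], "twist": [0, 0, 0], "jaw": 0.5}

```text
time: 5.33
eef_pos: [0.5672, -0.1417, 0.1571]
eef_rot: [-0.102, 0.759, 0.638, -0.083]
wrist_force: [-0.8, 0.1, -1.5]
finger_gap: 0.0559
```

```bash
python3 go.py .566 -.1435 .156 80 -5;python3 go.py .566 -.1435 .156 80 -33
python3 - <<'E'
from h import *
from rig import bot
s=bot.state()
for n in('side','top'):
    f=bot.grab_frame(n);im=f['frame']
    u,v=proj(f,s['eef_pos']).astype(int);v=max(v,80)
    cv2.imwrite(f'pics/{n}3.png',cv2.resize(im[v-80:v+80,u-80:u+80],None,fx=3.7,fy=3.7))
E
```

```text
t 5.33 p [ 0.5672 -0.1417  0.1571] F [-0.8  0.1 -1.5] gap 0.0559
j [-0.275  0.337  1.729 -0.023  1.337 -1.665]
delta [-0.013 -0.004  0.009] twist [-0.111 -0.001  0.001] deg 20.1
t 5.33 p [ 0.5672 -0.1417  0.1571] F [-0.8  0.1 -1.5] gap 0.0559
j [-0.275  0.337  1.729 -0.023  1.337 -1.665]
delta [-0.013 -0.004  0.009] twist [-0.267 -0.001  0.   ] deg 48.1
```

View pics/side3.png

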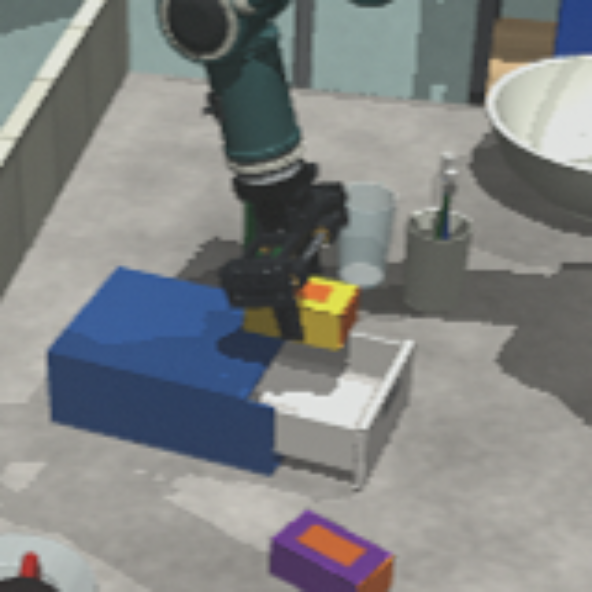

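View pics/top3.png

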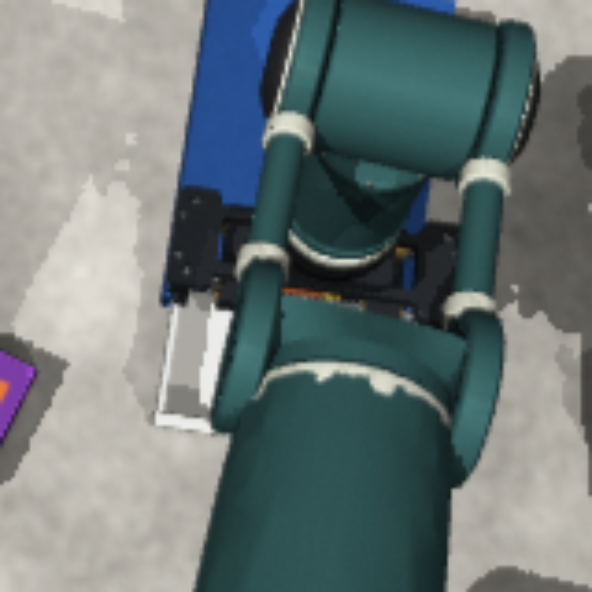

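Request:
jog_arm:
  plan:
    - {"delta_pos": [0, 0, 0], "twist": [-0.015, 0, 0], "jaw": 0.5}
    - {"delta_pos": [0, 0, 0], "twist": [-0.03, 0, 0], "jaw": 0.5}
    - {"delta_pos": [0, 0, 0], "twist": [-0.05, 0, 0], "jaw": 0.5}
    - {"delta_pos": [0, 0, 0], "twist": [-0.07, 0, 0], "jaw": 0.5}
    - {"delta_pos": [0, 0, 0], "twist": [-0.09, 0, 0], "jaw": 0.5}
    - {"delta_pos": [0, 0, 0], "twist": [-0.11, 0, 0], "jaw": 0.5}
    - {"delta_pos": [0, 0, 0], "twist": [-0.12, 0, 0], "jaw": 0.5}
    - {"delta_pos": [0, 0, 0], "twist": [-0.13, 0, 0], "jaw": 0.5}
    - {"delta_pos": [0, 0, 0], "twist": [-0.14, 0, 0], "jaw": 0.5}
    - {"delta_pos": [0, 0, 0], "twist": [-0.15, 0, 0], "jaw": 0.5}
    - {"delta_pos": [0, 0, 0], "twist": [-0.155, 0, 0], "jaw": 0.5}
    - {"delta_pos": [0, 0, 0], "twist": [-0.16, 0, 0], "jaw": 0.5}

```text
time: 6.43
eef_pos: [0.567, -0.1416, 0.1573]
eef_rot: [0.091, 0.76, 0.639, 0.079]
wrist_force: [-0.2, -0.2, -1.3]
finger_gap: 0.0558
```

```bash
cat > look.py <<'E'
from h import *
from rig import bot
import sys
s=bot.state();k=sys.argv[1]
ims=[]
for n in('side','top'):
    f=bot.grab_frame(n);im=f['frame']
    u,v=proj(f,[.53,-.135,.06]).astype(int);v=max(v,55)
    ims.append(cv2.resize(im[v-55:v+55,u-55:u+55],(400,400),interpolation=cv2.INTER_CUBIC))
cv2.imwrite(f'pics/l{k}.png',np.hstack(ims))
E
python3 go.py .566 -.1435 .156 80 -33; python3 look.py 1
```

```text
t 6.43 p [ 0.567  -0.1416  0.1573] F [-0.2 -0.2 -1.3] gap 0.0558
j [-0.307  0.051  2.069  0.05   0.784 -1.736]
delta [-0.014 -0.006  0.008] twist [-0.107 -0.001  0.   ] deg 19.2
```

View pics/l1.png

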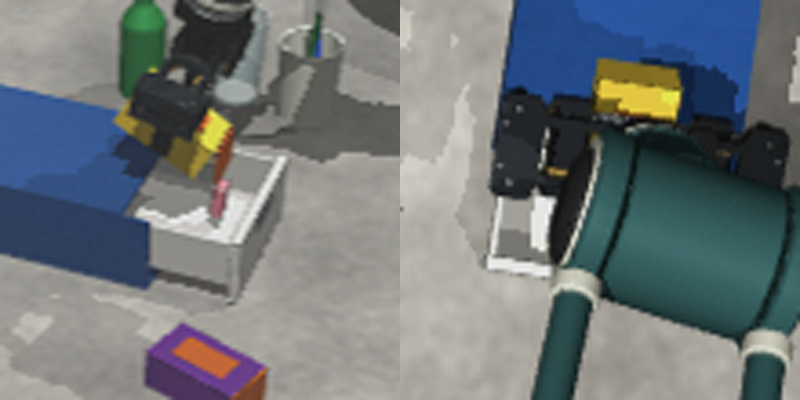

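Request:
jog_arm:
  plan:
    - {"delta_pos": [0, 0, 0], "twist": [-0.01, 0, 0], "jaw": 0.5}
    - {"delta_pos": [0, 0, 0], "twist": [-0.02, 0, 0], "jaw": 0.5}
    - {"delta_pos": [0, 0, 0], "twist": [-0.03, 0, 0], "jaw": 0.5}
    - {"delta_pos": [0, 0, 0], "twist": [-0.04, 0, 0], "jaw": 0.5}
    - {"delta_pos": [0, 0, 0], "twist": [-0.05, 0, 0], "jaw": 0.5}
    - {"delta_pos": [0, 0, 0], "twist": [-0.06, 0, 0], "jaw": 0.5}
    - {"delta_pos": [0, 0, 0], "twist": [-0.07, 0, 0], "jaw": 0.5}
    - {"delta_pos": [0, 0, 0], "twist": [-0.08, 0, 0], "jaw": 0.5}
    - {"delta_pos": [0, 0, 0], "twist": [-0.09, 0, 0], "jaw": 0.5}
    - {"delta_pos": [0, 0, 0], "twist": [-0.1, 0, 0], "jaw": 0.5}
    - {"delta_pos": [0, 0, 0], "twist": [-0.105, 0, 0], "jaw": 0.5}
    - {"delta_pos": [0, 0, 0], "twist": [-0.105, 0, 0], "jaw": 0.5}

```text
time: 7.53
eef_pos: [0.5667, -0.142, 0.1565]
eef_rot: [0.214, 0.735, 0.617, 0.182]
wrist_force: [0.2, 0.4, -2.3]
finger_gap: 0.0557
```

Request:
jog_arm:
  plan:
    - {"delta_pos": [0, 0, 0], "twist": [0, 0, 0], "jaw": 0.5}
    - {"delta_pos": [0, 0, 0], "twist": [0, 0, 0], "jaw": 0.5}
    - {"delta_pos": [0, 0, 0], "twist": [0, 0, 0], "jaw": 0.5}
    - {"delta_pos": [0, 0, 0], "twist": [0, 0, 0], "jaw": 0.5}
    - {"delta_pos": [0, 0, 0], "twist": [0, 0, 0], "jaw": 0.5}
    - {"delta_pos": [0, 0, 0], "twist": [0, 0, 0], "jaw": 0.5}

```text
time: 8.03
eef_pos: [0.5675, -0.1425, 0.1573]
eef_rot: [0.214, 0.735, 0.617, 0.182]
wrist_force: [0.2, 0.3, -1.9]
finger_gap: 0.0557
```

```bash
python3 go.py .566 -.1435 .156 80 15; python3 look.py 2
```

```text
t 8.03 p [ 0.5675 -0.1425  0.1573] F [ 0.2  0.3 -1.9] gap 0.0557
j [-0.338 -0.082  2.287  0.248  0.383 -1.939]
delta [-0.009 -0.012  0.003] twist [ 0.265 -0.001  0.   ] deg 47.7
```

View pics/l2.png

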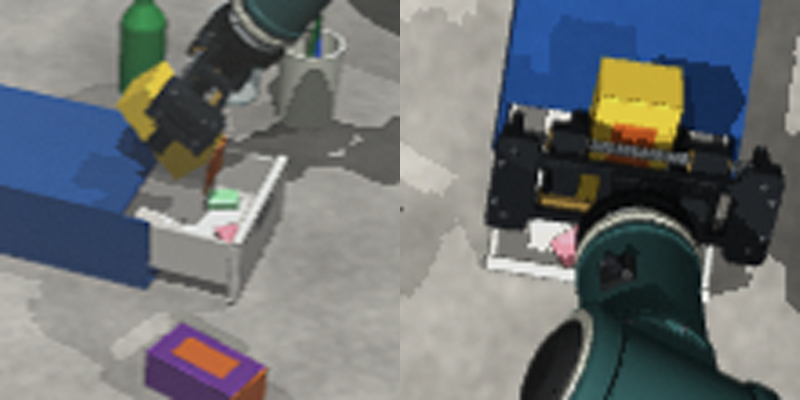

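Request:
jog_arm:
  plan:
    - {"delta_pos": [0, 0, 0], "twist": [0.02, 0, 0], "jaw": 0.5}
    - {"delta_pos": [0, 0, 0], "twist": [0.045, 0, 0], "jaw": 0.5}
    - {"delta_pos": [0, 0, 0], "twist": [0.07, 0, 0], "jaw": 0.5}
    - {"delta_pos": [0, 0, 0], "twist": [0.095, 0, 0], "jaw": 0.5}
    - {"delta_pos": [0, 0, 0], "twist": [0.12, 0, 0], "jaw": 0.5}
    - {"delta_pos": [0, 0, 0], "twist": [0.145, 0, 0], "jaw": 0.5}
    - {"delta_pos": [0, 0, 0], "twist": [0.17, 0, 0], "jaw": 0.5}
    - {"delta_pos": [0, 0, 0], "twist": [0.195, 0, 0], "jaw": 0.5}
    - {"delta_pos": [0, 0, 0], "twist": [0.22, 0, 0], "jaw": 0.5}
    - {"delta_pos": [0, 0, 0], "twist": [0.24, 0, 0], "jaw": 0.5}
    - {"delta_pos": [0, 0, 0], "twist": [0.265, 0, 0], "jaw": 0.5}
    - {"delta_pos": [0, 0, 0], "twist": [0.265, 0, 0], "jaw": 0.5}

```text
time: 9.13
eef_pos: [0.5692, -0.1428, 0.1559]
eef_rot: [-0.102, 0.759, 0.638, -0.084]
wrist_force: [0.7, -1.3, -2.6]
finger_gap: 0.0556
```

```bash
python3 go.py .545 .041 .163 85 15; python3 go.py .5212 .2275 .16 89.2 15; python3 look.py 3
```

```text
t 9.13 p [ 0.5692 -0.1428  0.1559] F [ 0.7 -1.3 -2.6] gap 0.0556
j [-0.275  0.343  1.724 -0.024  1.338 -1.665]
delta [ 1.179 -0.368  0.055] twist [-0.001 -0.008 -0.026] deg 4.9
t 9.13 p [ 0.5692 -0.1428  0.1559] F [ 0.7 -1.3 -2.6] gap 0.0556
j [-0.275  0.343  1.724 -0.024  1.338 -1.665]
delta [ 2.377 -0.719  0.175] twist [-0.001 -0.014 -0.049] deg 9.1
```

View pics/l3.png

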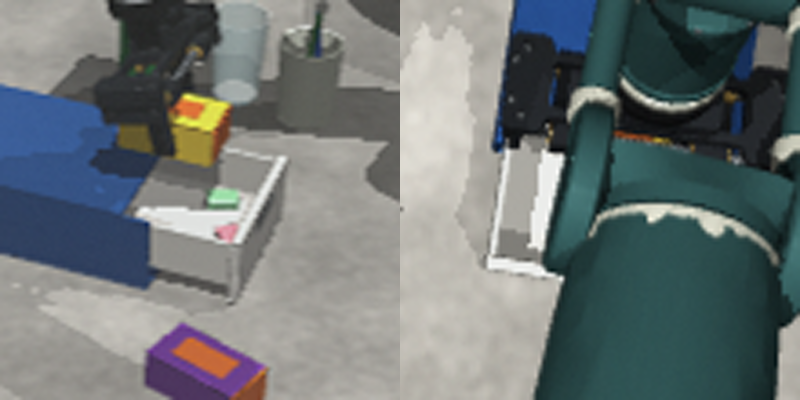

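Both tablets (green at crop (223,198), pink at (227,230)) lie in the drawer. The case is back level; I'll carry it to its old place.

Request:
jog_arm:
  plan:
    - {"delta_pos": [0.08, -0.02, 0], "twist": [0, 0, 0], "jaw": 0.5}
    - {"delta_pos": [0.23, -0.07, 0.01], "twist": [0, 0, -0.003], "jaw": 0.5}
    - {"delta_pos": [0.4, -0.12, 0.02], "twist": [0, -0.002, -0.008], "jaw": 0.5}
    - {"delta_pos": [0.57, -0.17, 0.03], "twist": [0, -0.004, -0.013], "jaw": 0.5}
    - {"delta_pos": [0.75, -0.23, 0.04], "twist": [0, -0.005, -0.018], "jaw": 0.5}
    - {"delta_pos": [0.9, -0.27, 0.05], "twist": [0, -0.007, -0.024], "jaw": 0.5}
    - {"delta_pos": [0.98, -0.3, 0.06], "twist": [0, -0.007, -0.024], "jaw": 0.5}
    - {"delta_pos": [0.98, -0.3, 0.06], "twist": [0, -0.007, -0.024], "jaw": 0.5}
    - {"delta_pos": [0.98, -0.3, 0.06], "twist": [0, -0.007, -0.024], "jaw": 0.5}

```text
time: 9.98
eef_pos: [0.5471, 0.0105, 0.1611]
eef_rot: [-0.097, 0.733, 0.668, -0.087]
wrist_force: [0.0, -0.3, -1.1]
finger_gap: 0.0559
```

```bash
python3 go.py .5212 .2275 .15 89.2 15
```

```text
t 9.98 p [0.5471 0.0105 0.1611] F [ 0.  -0.3 -1.1] gap 0.0559
j [-0.035  0.266  1.814  0.016  1.322 -1.519]
delta [ 1.424 -0.276  0.152] twist [ 0.    -0.007 -0.024] deg 4.5
```

Request:
jog_arm:
  plan:
    - {"delta_pos": [0.1, -0.02, 0], "twist": [0, 0, 0], "jaw": 0.5}
    - {"delta_pos": [0.25, -0.05, 0], "twist": [0, -0.001, -0.005], "jaw": 0.5}
    - {"delta_pos": [0.42, -0.08, 0], "twist": [0, -0.003, -0.01], "jaw": 0.5}
    - {"delta_pos": [0.6, -0.12, 0], "twist": [0, -0.005, -0.015], "jaw": 0.5}
    - {"delta_pos": [0.78, -0.15, 0], "twist": [0, -0.006, -0.02], "jaw": 0.5}
    - {"delta_pos": [0.9, -0.18, 0], "twist": [0, -0.007, -0.024], "jaw": 0.5}
    - {"delta_pos": [0.98, -0.19, 0], "twist": [0, -0.007, -0.024], "jaw": 0.5}
    - {"delta_pos": [0.98, -0.19, 0], "twist": [0, -0.007, -0.024], "jaw": 0.5}

```text
time: 10.65
eef_pos: [0.5342, 0.1607, 0.1685]
eef_rot: [-0.093, 0.706, 0.696, -0.091]
wrist_force: [-0.8, 0.2, -1.6]
finger_gap: 0.0555
```

```bash
python3 go.py .5212 .2275 .1 89.2 15
```

```text
t 10.65 p [0.5342 0.1607 0.1685] F [-0.8  0.2 -1.6] gap 0.0555
j [ 0.214  0.273  1.79   0.061  1.334 -1.364]
delta [0.444 0.028 0.465] twist [ 0. -0. -0.] deg 0.1
```

Request:
jog_arm:
  plan:
    - {"delta_pos": [0.12, 0, 0], "twist": [0, 0, 0], "jaw": 0.5}
    - {"delta_pos": [0.27, 0.01, 0.1], "twist": [0, 0, 0], "jaw": 0.5}
    - {"delta_pos": [0.4, 0.02, 0.25], "twist": [0, 0, 0], "jaw": 0.5}
    - {"delta_pos": [0.44, 0.03, 0.4], "twist": [0, 0, 0], "jaw": 0.5}
    - {"delta_pos": [0.44, 0.03, 0.46], "twist": [0, 0, 0], "jaw": 0.5}
    - {"delta_pos": [0.44, 0.03, 0.46], "twist": [0, 0, 0], "jaw": 0.5}
    - {"delta_pos": [0.44, 0.03, 0.46], "twist": [0, 0, 0], "jaw": 0.5}
    - {"delta_pos": [0.44, 0.03, 0.46], "twist": [0, 0, 0], "jaw": 0.5}

```text
time: 11.32
eef_pos: [0.5228, 0.2245, 0.1016]
eef_rot: [-0.093, 0.707, 0.695, -0.091]
wrist_force: [0.6, -0.4, -1.2]
finger_gap: 0.0558
```

```bash
python3 go.py .5212 .2275 .035 89.2 15
```

```text
t 11.32 p [0.5228 0.2245 0.1016] F [ 0.6 -0.4 -1.2] gap 0.0558
j [ 0.315  0.356  1.818  0.09   1.216 -1.281]
delta [0.02  0.104 0.432] twist [ 0.    -0.    -0.001] deg 0.2
```

Request:
jog_arm:
  plan:
    - {"delta_pos": [0.01, 0.03, 0.12], "twist": [0, 0, 0], "jaw": 0.5}
    - {"delta_pos": [0.015, 0.06, 0.25], "twist": [0, 0, 0], "jaw": 0.5}
    - {"delta_pos": [0.02, 0.09, 0.36], "twist": [0, 0, 0], "jaw": 0.5}
    - {"delta_pos": [0.02, 0.104, 0.43], "twist": [0, 0, 0], "jaw": 0.5}
    - {"delta_pos": [0.02, 0.104, 0.43], "twist": [0, 0, 0], "jaw": 0.5}
    - {"delta_pos": [0.02, 0.104, 0.43], "twist": [0, 0, 0], "jaw": 0.5}
    - {"delta_pos": [0.02, 0.104, 0.43], "twist": [0, 0, 0], "jaw": 0.5}

```text
time: 11.9
eef_pos: [0.5212, 0.2285, 0.0356]
eef_rot: [-0.093, 0.707, 0.695, -0.091]
wrist_force: [-0.2, -0.2, -1.0]
finger_gap: 0.0559
```

```bash
python3 go.py .5212 .2275 .0295 89.2 15
```

```text
t 11.9 p [0.5212 0.2285 0.0356] F [-0.2 -0.2 -1. ] gap 0.0559
j [ 0.321  0.438  1.848  0.096  1.103 -1.287]
delta [-0.006  0.011  0.039] twist [ 0.001 -0.    -0.001] deg 0.2
```

Request:
jog_arm:
  plan:
    - {"delta_pos": [0, 0.005, 0.02], "twist": [0, 0, 0], "jaw": 0.5}
    - {"delta_pos": [0, 0.01, 0.035], "twist": [0, 0, 0], "jaw": 0.5}
    - {"delta_pos": [0, 0.011, 0.039], "twist": [0, 0, 0], "jaw": 0.5}
    - {"delta_pos": [0, 0.011, 0.039], "twist": [0, 0, 0], "jaw": 0.5}
    - {"delta_pos": [0, 0.011, 0.039], "twist": [0, 0, 0], "jaw": 0.5}

```text
time: 12.32
eef_pos: [0.5208, 0.2285, 0.0289]
eef_rot: [-0.093, 0.707, 0.696, -0.091]
wrist_force: [0.9, 0.7, 3.6]
finger_gap: 0.0558
```

```bash
python3 go.py .5212 .2275 .15 89.2 15
```

```text
t 12.32 p [0.5208 0.2285 0.0289] F [0.9 0.7 3.6] gap 0.0558
j [ 0.322  0.447  1.85   0.097  1.093 -1.288]
delta [-0.007 -0.205 -0.78 ] twist [ 0.    -0.    -0.001] deg 0.1
```

Seated on the ledge (contact 3.6 N). Release and rise.

Request:
jog_arm:
  plan:
    - {"delta_pos": [0, 0, 0], "twist": [0, 0, 0], "jaw": 0.7}
    - {"delta_pos": [0, 0, 0], "twist": [0, 0, 0], "jaw": 0.9}
    - {"delta_pos": [0, 0, 0], "twist": [0, 0, 0], "jaw": 0.9}
    - {"delta_pos": [0, 0, 0], "twist": [0, 0, 0], "jaw": 0.9}
    - {"delta_pos": [0, 0, 0], "twist": [0, 0, 0], "jaw": 0.9}
    - {"delta_pos": [0, -0.04, -0.15], "twist": [0, 0, 0], "jaw": 0.9}
    - {"delta_pos": [0, -0.1, -0.35], "twist": [0, 0, 0], "jaw": 0.9}
    - {"delta_pos": [0, -0.15, -0.6], "twist": [0, 0, 0], "jaw": 0.9}
    - {"delta_pos": [0, -0.21, -0.8], "twist": [0, 0, 0], "jaw": 0.9}
    - {"delta_pos": [0, -0.21, -0.8], "twist": [0, 0, 0], "jaw": 0.9}
    - {"delta_pos": [0, -0.21, -0.8], "twist": [0, 0, 0], "jaw": 0.9}

```text
time: 13.23
eef_pos: [0.5224, 0.229, 0.1547]
eef_rot: [-0.092, 0.707, 0.696, -0.089]
wrist_force: [0.9, -0.5, -1.1]
finger_gap: 0.0793
```

```bash
python3 go.py .42 .08 .17 80 0
python3 - <<'E'
from h import *
from rig import bot
ims=[]
for n in('side','top'):
    f=bot.grab_frame(n);im=f['frame'];pickle.dump(f,open(n+'4.pkl','wb'))
    u,v=proj(f,[.53,.05,.03]).astype(int)
    ims.append(cv2.resize(im[v-85:v+85,u-85:u+85],(400,400),interpolation=cv2.INTER_CUBIC))
cv2.imwrite(f'pics/m4.png',np.hstack(ims))
E
```

```text
t 13.23 p [0.5224 0.229  0.1547] F [ 0.9 -0.5 -1.1] gap 0.0793
j [ 0.322  0.3    1.783  0.089  1.303 -1.268]
delta [-1.004 -0.672  0.069] twist [-0.082  0.006  0.05 ] deg 17.3
```

View pics/m4.png

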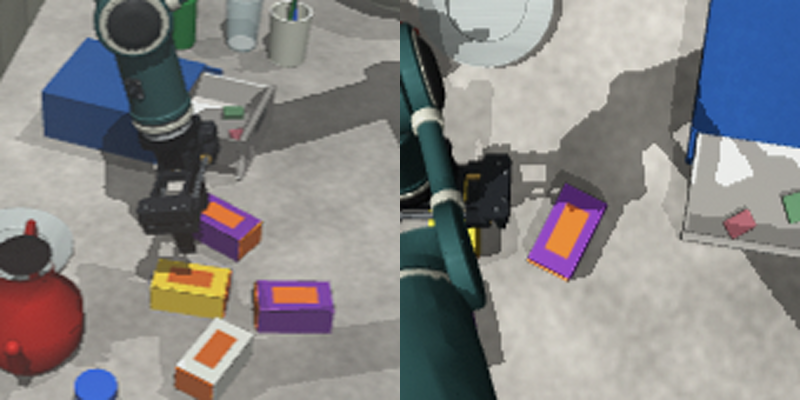

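```bash
python3 go.py .428 -.1195 .16 80.1 -5
```

```text
t 13.33 p [0.5201 0.2282 0.1514] F [-0.4  0.4  0.3] gap 0.0793
j [ 0.321  0.303  1.787  0.089  1.302 -1.268]
delta [-2.327 -0.572  0.096] twist [-0.111  0.005  0.05 ] deg 22.0
```

Request:
jog_arm:
  plan:
    - {"delta_pos": [-0.15, -0.04, 0], "twist": [0, 0, 0], "jaw": 0.0}
    - {"delta_pos": [-0.35, -0.09, 0.01], "twist": [-0.02, 0, 0.01], "jaw": 0.0}
    - {"delta_pos": [-0.55, -0.14, 0.02], "twist": [-0.045, 0.001, 0.02], "jaw": 0.0}
    - {"delta_pos": [-0.78, -0.19, 0.03], "twist": [-0.07, 0.002, 0.03], "jaw": 0.0}
    - {"delta_pos": [-0.98, -0.24, 0.04], "twist": [-0.095, 0.003, 0.04], "jaw": 0.0}
    - {"delta_pos": [-0.98, -0.24, 0.04], "twist": [-0.111, 0.005, 0.05], "jaw": 0.0}
    - {"delta_pos": [-0.98, -0.24, 0.04], "twist": [-0.111, 0.005, 0.05], "jaw": 0.0}
    - {"delta_pos": [-0.98, -0.24, 0.04], "twist": [-0.111, 0.005, 0.05], "jaw": 0.0}
  squeeze: 10

```text
time: 14.0
eef_pos: [0.4803, 0.0817, 0.1542]
eef_rot: [0.032, 0.765, 0.643, 0.027]
wrist_force: [0.4, -1.1, -0.2]
finger_gap: 0.0281
```

```bash
python3 go.py .428 -.1195 .16 80.1 -5
```

```text
t 14.0 p [0.4803 0.0817 0.1542] F [ 0.4 -1.1 -0.2] gap 0.0281
j [ 0.133 -0.046  2.156 -0.03   0.952 -1.249]
delta [-1.382 -0.11  -0.05 ] twist [-0.001 -0.     0.   ] deg 0.2
```

Request:
jog_arm:
  plan:
    - {"delta_pos": [-0.2, -0.02, -0.01], "twist": [0, 0, 0], "jaw": 0.0}
    - {"delta_pos": [-0.4, -0.04, -0.02], "twist": [0, 0, 0], "jaw": 0.0}
    - {"delta_pos": [-0.6, -0.05, -0.03], "twist": [0, 0, 0], "jaw": 0.0}
    - {"delta_pos": [-0.8, -0.07, -0.03], "twist": [0, 0, 0], "jaw": 0.0}
    - {"delta_pos": [-0.98, -0.1, -0.04], "twist": [0, 0, 0], "jaw": 0.0}
    - {"delta_pos": [-0.98, -0.1, -0.04], "twist": [0, 0, 0], "jaw": 0.0}
    - {"delta_pos": [-0.98, -0.1, -0.04], "twist": [0, 0, 0], "jaw": 0.0}
    - {"delta_pos": [-0.98, -0.1, -0.04], "twist": [0, 0, 0], "jaw": 0.0}

```text
time: 14.67
eef_pos: [0.4423, -0.0596, 0.1598]
eef_rot: [0.032, 0.765, 0.643, 0.029]
wrist_force: [0.5, 0.6, 0.0]
finger_gap: 0.0008
```

```bash
python3 go.py .428 -.1195 .12 80.1 -5
```

```text
t 14.67 p [ 0.4423 -0.0596  0.1598] F [0.5 0.6 0. ] gap 0.0008
j [-0.193 -0.143  2.232  0.005  0.967 -1.593]
delta [-0.411 -0.048  0.261] twist [-0.    -0.001 -0.   ] deg 0.2
```

Request:
jog_arm:
  plan:
    - {"delta_pos": [-0.15, -0.02, 0], "twist": [0, 0, 0], "jaw": 0.0}
    - {"delta_pos": [-0.3, -0.03, 0.05], "twist": [0, 0, 0], "jaw": 0.0}
    - {"delta_pos": [-0.41, -0.05, 0.15], "twist": [0, 0, 0], "jaw": 0.0}
    - {"delta_pos": [-0.41, -0.05, 0.26], "twist": [0, 0, 0], "jaw": 0.0}
    - {"delta_pos": [-0.41, -0.05, 0.26], "twist": [0, 0, 0], "jaw": 0.0}
    - {"delta_pos": [-0.41, -0.05, 0.26], "twist": [0, 0, 0], "jaw": 0.0}
    - {"delta_pos": [-0.41, -0.05, 0.26], "twist": [0, 0, 0], "jaw": 0.0}

```text
time: 15.25
eef_pos: [0.4277, -0.119, 0.1209]
eef_rot: [0.033, 0.764, 0.643, 0.029]
wrist_force: [-0.3, 0.3, 0.7]
finger_gap: 0.0004
```

```bash
python3 go.py .428 -.1195 .055 80.1 -5; python3 look.py 5
```

```text
t 15.25 p [ 0.4277 -0.119   0.1209] F [-0.3  0.3  0.7] gap 0.0004
j [-0.339 -0.096  2.272  0.022  0.88  -1.752]
delta [-0.004 -0.036  0.438] twist [-0.    -0.001  0.001] deg 0.2
```

View pics/l5.png

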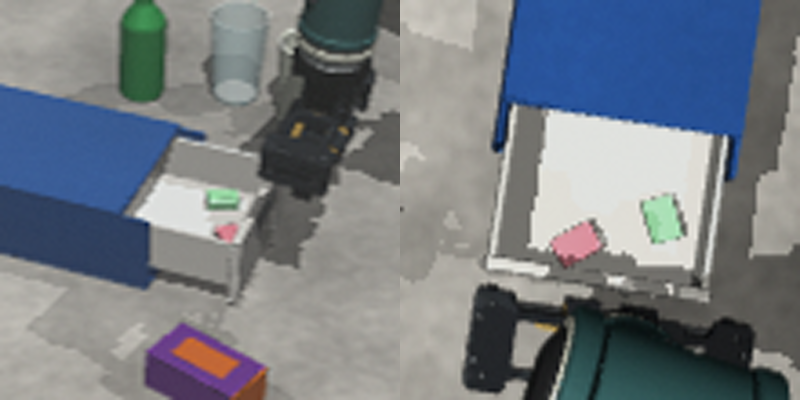

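Request:
jog_arm:
  plan:
    - {"delta_pos": [0, -0.01, 0.12], "twist": [0, 0, 0], "jaw": 0.0}
    - {"delta_pos": [0, -0.02, 0.27], "twist": [0, 0, 0], "jaw": 0.0}
    - {"delta_pos": [0, -0.036, 0.4], "twist": [0, 0, 0], "jaw": 0.0}
    - {"delta_pos": [0, -0.036, 0.44], "twist": [0, 0, 0], "jaw": 0.0}
    - {"delta_pos": [0, -0.036, 0.44], "twist": [0, 0, 0], "jaw": 0.0}
    - {"delta_pos": [0, -0.036, 0.44], "twist": [0, 0, 0], "jaw": 0.0}
    - {"delta_pos": [0, -0.036, 0.44], "twist": [0, 0, 0], "jaw": 0.0}

```text
time: 15.93
eef_pos: [0.4286, -0.1202, 0.0557]
eef_rot: [0.034, 0.765, 0.643, 0.029]
wrist_force: [0.8, -0.4, 0.4]
finger_gap: 0.0006
```

```bash
cat > u.py <<'E'
import numpy as np
from rig import bot
s=bot.state();p=s['eef_pos'];a=np.radians(-9.9);ux=np.array([np.cos(a),np.sin(a)]);uy=np.array([-ux[1],ux[0]])
d=p[:2]-np.array([.6997,-.167]);F=s['wrist_force']
print('unit x,y',(d@ux).round(4),(d@uy).round(4),'z',p[2].round(4),'F along',(F[:2]@ux).round(1),'Fz',F[2].round(1),'t',s['time'])
E
python3 u.py; python3 go.py .4378 -.1212 .055 80.1 -5
```

```text
unit x,y -0.2751 -0.0005 z 0.0557 F along 0.9 Fz 0.4 t 15.9333
t 15.93 p [ 0.4286 -0.1202  0.0557] F [ 0.8 -0.4  0.4] gap 0.0006
j [-0.341  0.013  2.318  0.025  0.723 -1.757]
delta [0.004 0.061 0.01 ] twist [ 0.001 -0.    -0.   ] deg 0.2
```

Request:
jog_arm:
  plan:
    - {"delta_pos": [0, 0.027, 0.002], "twist": [0, 0, 0], "jaw": 0}
    - {"delta_pos": [0, 0.053, 0.005], "twist": [0, 0, 0], "jaw": 0}
    - {"delta_pos": [0, 0.08, 0.007], "twist": [0, 0, 0], "jaw": 0}
    - {"delta_pos": [0, 0.107, 0.009], "twist": [0, 0, 0], "jaw": 0}
    - {"delta_pos": [0, 0.133, 0.012], "twist": [0, 0, 0], "jaw": 0}
    - {"delta_pos": [0, 0.147, 0.013], "twist": [0, 0, 0], "jaw": 0}
    - {"delta_pos": [0, 0.16, 0.014], "twist": [0, 0, 0], "jaw": 0}
    - {"delta_pos": [0, 0.173, 0.015], "twist": [0, 0, 0], "jaw": 0}
    - {"delta_pos": [0, 0.187, 0.016], "twist": [0, 0, 0], "jaw": 0}
    - {"delta_pos": [0, 0.2, 0.017], "twist": [0, 0, 0], "jaw": 0}
    - {"delta_pos": [0, 0.213, 0.018], "twist": [0, 0, 0], "jaw": 0}
    - {"delta_pos": [0, 0.227, 0.02], "twist": [0, 0, 0], "jaw": 0}

```text
time: 16.93
eef_pos: [0.4606, -0.1257, 0.0541]
eef_rot: [0.032, 0.765, 0.643, 0.028]
wrist_force: [-1.9, -0.1, 2.0]
finger_gap: 0.0006
```

```bash
python3 u.py
```

```text
unit x,y -0.2426 -0.0004 z 0.0541 F along -1.8 Fz 2.0 t 16.9333
```

Request:
jog_arm:
  plan:
    - {"delta_pos": [0, 0.013, 0.0], "twist": [0, 0, 0], "jaw": 0}
    - {"delta_pos": [0, 0.027, 0.001], "twist": [0, 0, 0], "jaw": 0}
    - {"delta_pos": [0, 0.04, 0.001], "twist": [0, 0, 0], "jaw": 0}
    - {"delta_pos": [0, 0.053, 0.002], "twist": [0, 0, 0], "jaw": 0}
    - {"delta_pos": [0, 0.067, 0.002], "twist": [0, 0, 0], "jaw": 0}
    - {"delta_pos": [0, 0.08, 0.003], "twist": [0, 0, 0], "jaw": 0}
    - {"delta_pos": [0, 0.093, 0.003], "twist": [0, 0, 0], "jaw": 0}
    - {"delta_pos": [0, 0.107, 0.004], "twist": [0, 0, 0], "jaw": 0}
    - {"delta_pos": [0, 0.12, 0.004], "twist": [0, 0, 0], "jaw": 0}
    - {"delta_pos": [0, 0.133, 0.005], "twist": [0, 0, 0], "jaw": 0}
    - {"delta_pos": [0, 0.147, 0.006], "twist": [0, 0, 0], "jaw": 0}
    - {"delta_pos": [0, 0.16, 0.007], "twist": [0, 0, 0], "jaw": 0}

```text
time: 17.93
eef_pos: [0.4848, -0.1299, 0.0553]
eef_rot: [0.033, 0.765, 0.643, 0.029]
wrist_force: [-0.7, -0.4, -1.8]
finger_gap: 0.0005
```

```bash
python3 u.py; python3 look.py 6
```

```text
unit x,y -0.2181 -0.0004 z 0.0553 F along -0.6 Fz -1.8 t 17.9333
```

View pics/l6.png

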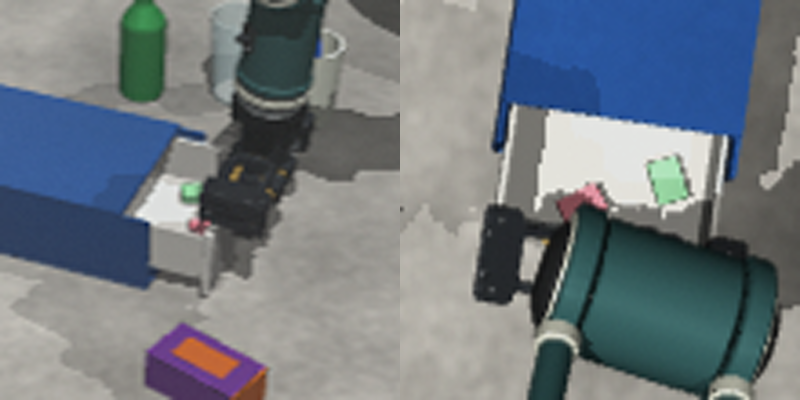

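Request:
jog_arm:
  plan:
    - {"delta_pos": [0, 0.01, 0.001], "twist": [0, 0, 0], "jaw": 0}
    - {"delta_pos": [0, 0.02, 0.002], "twist": [0, 0, 0], "jaw": 0}
    - {"delta_pos": [0, 0.03, 0.003], "twist": [0, 0, 0], "jaw": 0}
    - {"delta_pos": [0, 0.04, 0.004], "twist": [0, 0, 0], "jaw": 0}
    - {"delta_pos": [0, 0.05, 0.004], "twist": [0, 0, 0], "jaw": 0}
    - {"delta_pos": [0, 0.06, 0.005], "twist": [0, 0, 0], "jaw": 0}
    - {"delta_pos": [0, 0.07, 0.006], "twist": [0, 0, 0], "jaw": 0}
    - {"delta_pos": [0, 0.08, 0.007], "twist": [0, 0, 0], "jaw": 0}
    - {"delta_pos": [0, 0.09, 0.008], "twist": [0, 0, 0], "jaw": 0}
    - {"delta_pos": [0, 0.1, 0.009], "twist": [0, 0, 0], "jaw": 0}
    - {"delta_pos": [0, 0.11, 0.009], "twist": [0, 0, 0], "jaw": 0}
    - {"delta_pos": [0, 0.12, 0.01], "twist": [0, 0, 0], "jaw": 0}

```text
time: 19.03
eef_pos: [0.5025, -0.1332, 0.0554]
eef_rot: [0.033, 0.765, 0.643, 0.029]
wrist_force: [-2.2, 0.3, 0.4]
finger_gap: 0.0006
```

```bash
python3 u.py
```

```text
unit x,y -0.2001 -0.0006 z 0.0554 F along -2.2 Fz 0.4 t 19.0333
```

Request:
jog_arm:
  plan:
    - {"delta_pos": [0, 0.01, 0.001], "twist": [0, 0, 0], "jaw": 0}
    - {"delta_pos": [0, 0.02, 0.002], "twist": [0, 0, 0], "jaw": 0}
    - {"delta_pos": [0, 0.03, 0.003], "twist": [0, 0, 0], "jaw": 0}
    - {"delta_pos": [0, 0.04, 0.004], "twist": [0, 0, 0], "jaw": 0}
    - {"delta_pos": [0, 0.05, 0.004], "twist": [0, 0, 0], "jaw": 0}
    - {"delta_pos": [0, 0.06, 0.005], "twist": [0, 0, 0], "jaw": 0}
    - {"delta_pos": [0, 0.07, 0.006], "twist": [0, 0, 0], "jaw": 0}
    - {"delta_pos": [0, 0.08, 0.007], "twist": [0, 0, 0], "jaw": 0}

```text
time: 19.7
eef_pos: [0.5143, -0.1352, 0.0553]
eef_rot: [0.033, 0.765, 0.643, 0.029]
wrist_force: [-1.9, -0.4, 0.7]
finger_gap: 0.0009
```

```bash
python3 u.py
```

```text
unit x,y -0.1881 -0.0005 z 0.0553 F along -1.8 Fz 0.7 t 19.7
```

Request:
jog_arm:
  plan:
    - {"delta_pos": [0, 0.009, 0.001], "twist": [0, 0, 0], "jaw": 0}
    - {"delta_pos": [0, 0.018, 0.002], "twist": [0, 0, 0], "jaw": 0}
    - {"delta_pos": [0, 0.027, 0.002], "twist": [0, 0, 0], "jaw": 0}
    - {"delta_pos": [0, 0.036, 0.003], "twist": [0, 0, 0], "jaw": 0}
    - {"delta_pos": [0, 0.045, 0.004], "twist": [0, 0, 0], "jaw": 0}

```text
time: 20.12
eef_pos: [0.521, -0.1363, 0.0553]
eef_rot: [0.033, 0.765, 0.643, 0.029]
wrist_force: [-2.1, -0.1, 0.5]
finger_gap: 0.0002
```

Request:
jog_arm:
  plan:
    - {"delta_pos": [0, 0.009, 0.001], "twist": [0, 0, 0], "jaw": 0}
    - {"delta_pos": [0, 0.018, 0.002], "twist": [0, 0, 0], "jaw": 0}
    - {"delta_pos": [0, 0.027, 0.002], "twist": [0, 0, 0], "jaw": 0}

```text
time: 20.37
eef_pos: [0.525, -0.137, 0.0554]
eef_rot: [0.033, 0.765, 0.643, 0.029]
wrist_force: [-1.5, -0.8, -0.2]
finger_gap: 0.0005
```

Request:
jog_arm:
  plan:
    - {"delta_pos": [0, 0.008, 0.001], "twist": [0, 0, 0], "jaw": 0}
    - {"delta_pos": [0, 0.016, 0.001], "twist": [0, 0, 0], "jaw": 0}
    - {"delta_pos": [0, 0.024, 0.002], "twist": [0, 0, 0], "jaw": 0}

```text
time: 20.62
eef_pos: [0.5285, -0.1376, 0.0553]
eef_rot: [0.033, 0.765, 0.643, 0.029]
wrist_force: [-0.8, -1.4, -0.4]
finger_gap: 0.0007
```

Request:
jog_arm:
  plan:
    - {"delta_pos": [0, 0.008, 0.001], "twist": [0, 0, 0], "jaw": 0}
    - {"delta_pos": [0, 0.016, 0.001], "twist": [0, 0, 0], "jaw": 0}

```text
time: 20.78
eef_pos: [0.5309, -0.138, 0.0554]
eef_rot: [0.033, 0.765, 0.643, 0.029]
wrist_force: [-1.7, -0.6, -0.2]
finger_gap: 0.0
```

Request:
jog_arm:
  plan:
    - {"delta_pos": [0, 0.008, 0.001], "twist": [0, 0, 0], "jaw": 0}
    - {"delta_pos": [0, 0.016, 0.001], "twist": [0, 0, 0], "jaw": 0}

```text
time: 20.95
eef_pos: [0.5333, -0.1384, 0.0555]
eef_rot: [0.033, 0.765, 0.643, 0.029]
wrist_force: [-1.8, -0.6, -0.9]
finger_gap: 0.0004
```

Request:
jog_arm:
  plan:
    - {"delta_pos": [0, 0.008, 0.001], "twist": [0, 0, 0], "jaw": 0}
    - {"delta_pos": [0, 0.016, 0.001], "twist": [0, 0, 0], "jaw": 0}

```text
time: 21.12
eef_pos: [0.5348, -0.1387, 0.0553]
eef_rot: [0.032, 0.765, 0.643, 0.028]
wrist_force: [-6.7, -0.3, 2.9]
finger_gap: 0.0003
```

Request:
jog_arm:
  plan:
    - {"delta_pos": [0, 0.008, 0.001], "twist": [0, 0, 0], "jaw": 0}
    - {"delta_pos": [0, 0.016, 0.001], "twist": [0, 0, 0], "jaw": 0}

```text
time: 21.28
eef_pos: [0.5367, -0.139, 0.0553]
eef_rot: [0.032, 0.765, 0.643, 0.028]
wrist_force: [-6.0, -0.7, 1.9]
finger_gap: 0.0004
```

Request:
jog_arm:
  plan:
    - {"delta_pos": [0, 0.008, 0.001], "twist": [0, 0, 0], "jaw": 0}
    - {"delta_pos": [0, 0.016, 0.001], "twist": [0, 0, 0], "jaw": 0}

```text
time: 21.45
eef_pos: [0.5396, -0.1396, 0.0554]
eef_rot: [0.032, 0.765, 0.643, 0.028]
wrist_force: [-3.5, -1.0, -0.3]
finger_gap: 0.0001
```

Request:
jog_arm:
  plan:
    - {"delta_pos": [0, 0.008, 0.001], "twist": [0, 0, 0], "jaw": 0}

```text
time: 21.53
eef_pos: [0.5412, -0.1398, 0.0554]
eef_rot: [0.032, 0.765, 0.643, 0.028]
wrist_force: [-2.5, -1.0, -1.7]
finger_gap: 0.0004
```

Request:
jog_arm:
  plan:
    - {"delta_pos": [0, 0.008, 0.001], "twist": [0, 0, 0], "jaw": 0}

```text
time: 21.62
eef_pos: [0.5429, -0.1401, 0.0555]
eef_rot: [0.033, 0.765, 0.643, 0.029]
wrist_force: [-1.8, -1.2, -1.1]
finger_gap: 0.0005
```

Request:
jog_arm:
  plan:
    - {"delta_pos": [0, 0.008, 0.001], "twist": [0, 0, 0], "jaw": 0}

```text
time: 21.7
eef_pos: [0.5446, -0.1403, 0.0557]
eef_rot: [0.033, 0.765, 0.643, 0.029]
wrist_force: [-1.0, -0.4, -0.6]
finger_gap: 0.0007
```

Request:
jog_arm:
  plan:
    - {"delta_pos": [0, 0.005, 0], "twist": [0, 0, 0], "jaw": 0}

```text
time: 21.78
eef_pos: [0.5459, -0.1406, 0.0561]
eef_rot: [0.034, 0.765, 0.643, 0.03]
wrist_force: [-0.0, 0.3, -0.5]
finger_gap: 0.0004
```

Request:
jog_arm:
  plan:
    - {"delta_pos": [0, 0.005, 0], "twist": [0, 0, 0], "jaw": 0}

```text
time: 21.87
eef_pos: [0.5466, -0.1407, 0.0563]
eef_rot: [0.034, 0.765, 0.643, 0.029]
wrist_force: [-0.8, 0.1, -0.5]
finger_gap: 0.0003
```

```bash
python3 u.py; python3 look.py 7
```

```text
unit x,y -0.1553 -0.0004 z 0.0563 F along -0.8 Fz -0.5 t 21.8667
```

View pics/l7.png

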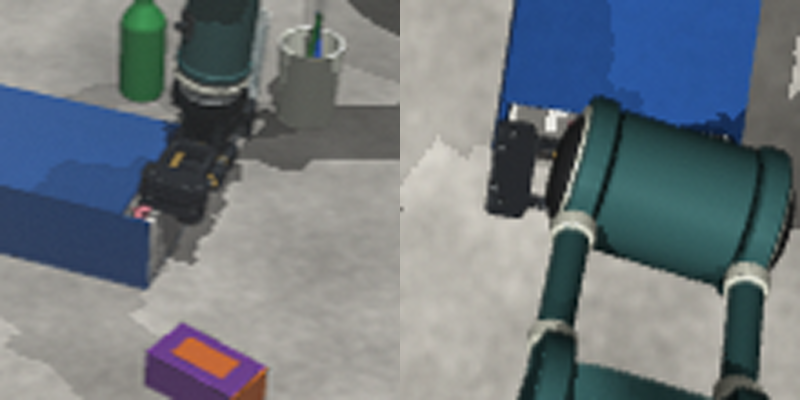

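Request:
jog_arm:
  plan:
    - {"delta_pos": [0, 0.006, 0.0], "twist": [0, 0, 0], "jaw": 0}

```text
time: 22.05
eef_pos: [0.5466, -0.1407, 0.0561]
eef_rot: [0.033, 0.765, 0.643, 0.029]
wrist_force: [-2.3, 0.9, 0.3]
finger_gap: 0.0006
```

Request:
jog_arm:
  plan:
    - {"delta_pos": [0, 0.006, 0.0], "twist": [0, 0, 0], "jaw": 0}

```text
time: 22.13
eef_pos: [0.5468, -0.1407, 0.0559]
eef_rot: [0.032, 0.765, 0.643, 0.028]
wrist_force: [-3.1, -0.1, 3.7]
finger_gap: 0.0003
```

Request:
jog_arm:
  plan:
    - {"delta_pos": [0, 0.006, 0.0], "twist": [0, 0, 0], "jaw": 0}

```text
time: 22.22
eef_pos: [0.547, -0.1407, 0.0558]
eef_rot: [0.032, 0.765, 0.643, 0.028]
wrist_force: [-6.4, 1.1, 4.2]
finger_gap: 0.0003
```

Request:
jog_arm:
  plan:
    - {"delta_pos": [0, -0.02, 0], "twist": [0, 0, 0], "jaw": 0}
    - {"delta_pos": [0, -0.1, -0.01], "twist": [0, 0, 0], "jaw": 0}
    - {"delta_pos": [0, -0.25, -0.02], "twist": [0, 0, 0], "jaw": 0}
    - {"delta_pos": [0, -0.4, -0.04], "twist": [0, 0, 0], "jaw": 0}
    - {"delta_pos": [0, -0.5, -0.15], "twist": [0, 0, 0], "jaw": 0}
    - {"delta_pos": [0, -0.6, -0.35], "twist": [0, 0, 0], "jaw": 0}
    - {"delta_pos": [0, -0.7, -0.6], "twist": [0, 0, 0], "jaw": 0}
    - {"delta_pos": [0, -0.7, -0.8], "twist": [0, 0, 0], "jaw": 0}
    - {"delta_pos": [0, -0.7, -0.8], "twist": [0, 0, 0], "jaw": 0}
    - {"delta_pos": [0, -0.7, -0.8], "twist": [0, 0, 0], "jaw": 0}

```text
time: 23.05
eef_pos: [0.4367, -0.1222, 0.1691]
eef_rot: [0.036, 0.765, 0.643, 0.031]
wrist_force: [0.3, 0.5, -0.1]
finger_gap: 0.0002
```

```bash
python3 u.py
python3 - <<'E'
from h import *
from rig import bot
ims=[]
for n in('side','top'):
    f=bot.grab_frame(n);im=f['frame'];pickle.dump(f,open(n+'8.pkl','wb'))
    if n=='side': ims.append(cv2.resize(im[100:300,150:350],(400,400)))
    else:
        ims.append(cv2.resize(im[80:260,255:385],(400,554))[:400]); cv2.imwrite('pics/top8.png',im)
        c=cv2.resize(im[85:245,270:375],None,fx=3.7,fy=3.7,interpolation=cv2.INTER_CUBIC);cv2.imwrite('pics/cd8.png',c)
        for z,lo,hi in((.044,(22,120,90),(35,255,255)),):
            q=cv2.boxPoints(cv2.minAreaRect(big(mask(f,lo,hi))));print('case',[onz(f,*p,z).round(3)[:2].tolist() for p in q])
    print(n,'blue',cv2.minAreaRect(big(mask(f,(105,150,60),(125,255,255)))))
cv2.imwrite('pics/side8.png',ims[0])
E
```

```text
unit x,y -0.2668 -0.001 z 0.1691 F along 0.3 Fz -0.1 t 23.05
side blue ((237.09410095214844, 151.07647705078125), (63.994483947753906, 26.790912628173828), 12.528807640075684)
case [[0.571, 0.255], [0.57, 0.202], [0.472, 0.203], [0.473, 0.256]]
top blue ((323.4530334472656, 146.88662719726562), (66.81620025634766, 90.6806411743164), 8.47114372253418)
```

View pics/side8.png

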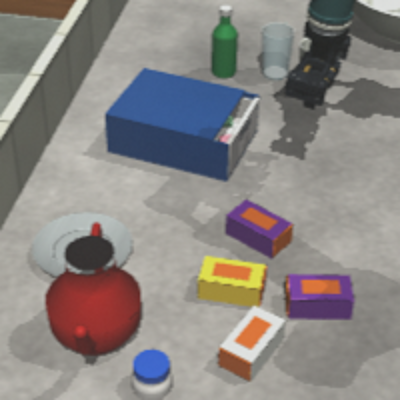

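View pics/cd8.png

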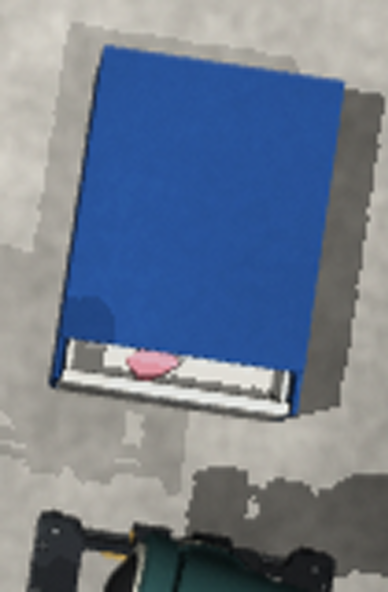

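```bash
python3 - <<'E'
from h import *
T=pickle.load(open('top8.pkl','rb'))
cr=lambda u,v:(u/3.7+270-.36,v/3.7+85-.36)
g=lambda u,v,z:onz(T,*cr(u,v),z)
x=np.array([np.cos(np.radians(-9.9)),np.sin(np.radians(-9.9))])
fr=(g(66,337,.09)+g(303,372,.09))/2; pa=(g(62,385,.084)+g(290,418,.084))/2
print('out',-((pa-fr)[:2]@x)-.01)
E
python3 u.py
```

```text
out 0.024508677697787265
unit x,y -0.269 -0.0006 z 0.1659 F along -0.3 Fz -0.0 t 23.15
```

Run:
```python
from h import *
from rig import bot
A=pickle.load(open('top8.pkl','rb'))['frame'];B=bot.grab_frame('top')['frame']
print('change in drawer zone',cv2.absdiff(A,B)[85:205,280:370].max())
print(bot.sign_off(), bot.state()['time'])
```

```text
change in drawer zone 24
the job is handed in; nothing more can be done
the job is handed in; nothing more can be done
```

I emptied the yellow case into the open drawer, stood the case back on the ledge, pushed the drawer into its catch, and handed the job in at about 23 s of the 66 s allowed.

- **Tablets:** I tilted the case slowly to about 48° over the drawer and both tablets slid out. Both views showed pink and green lying flat in the drawer before I pushed it. After closing, the pink one is still visible inside, with only a trace of green in the side view.
- **Case:** It stands upright at its old place, within about 1 mm in the top view.
- **Drawer:** Pushing at 20 mm/s or less over the last stretch, I felt the catch at about 6.7 N. The force then fell to nearly 0, and a firm stop came about 12–13 mm after the catch, as described. I stopped at about 6.4 N along the push.
- **After letting go:** The drawer was about 24–25 mm out, inside the 0–30 mm range. It had not visibly moved between pictures; the last comparison showed only small pixel differences, up to 24 grey levels.
- **Box and bystanders:** The box shifted by no more than about a pixel. The other things look unmoved, though I did not measure them.
- **Not done:** I did not press the drawer a second time to confirm the stop, so the catch reading rests on the force profile and the distance.

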